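# Slide the top lino block off the stack and home against the gauge

## Task

Slide the top lino block sideways off its stack onto the raised printing bed beside it, never lifting it and leaving the two blocks below undisturbed. Push it on until its leading edge lies square against the wooden strip of the gauge bar, press it home there for a moment, gently (about 8 N: more than 15 N would shift the setting), then let go and leave it lying flat against the strip. Leave the stone, the jar and the bowl where they are.

Things in the scene. Friction and masses are not known exactly. Their poses are not given: they have to be found in the camera images.
- top_block: The block to slide, top of the stack: wood with grey carved face, 120 (x) by 100 (y) by 18 mm thick, 0.12 to 0.24 kg, friction unknown. Origin at its centre, half-way up. Its y axis points away from the bed (up to 8 degrees askew): push on its +y face. Its underside starts 36 mm above the table, 3 mm above the bed's top, and drops onto the bed once clear of the block below.
- mid_block: The block under it: same size, origin at its centre (27 mm above the table), top at 36 mm. To be left where it is. The blocks are stacked loosely, a few mm and a few degrees askew.
- low_block: The bottom block: same size, origin at its centre (9 mm above the table). To be left where it is.
- bed: The printing bed: plywood board fixed to the table, 180 (x) by 220 (y) mm, flat top 33 mm above the table; origin at the centre of its underside. The stack stands off its +y end across a gap of 10 to 20 mm; the block is slid along the bed's -y. The thin side rails do not obstruct.
- gauge: Steel gauge bar lying across the bed along x, 190 by 20 by 23 mm high, locked. Origin: middle of its +y face at the bed's top; axes as the bed's. A dark wooden strip (150 mm long, top 17 mm above the bed) stands before it on set screws: its +y face, where the block bears, is 8 to 22 mm in +y of the origin, a setting not measured: find it by feel. It sits on hard rubber and gives 1 mm per 12 N.
- stone: Bystander: flat grey river stone, 80 mm across, 32 mm high, beside the stack on its +x side. Origin at the centre of its underside.
- ink_jar: Bystander: ink jar, 56 mm across, 60 mm high, beside the bed on its +x side. Origin at the centre of its underside.
- water_pot: Bystander: white bowl, 76 mm across, 70 mm high, off the -y end of the bed. Origin at the centre of its underside.
Not all that is in view belongs to the job. Leave any orange look-alike of the top_block alone.

How it is judged:
On the way, in this order (a step that is already met when the one before it is completed fails the run):
1. the top block lies flat on the bed, clear of the stack (z of top_block in the frame of bed between 0.04 and 0.0435 m and angle between top_block's own z axis and vertical below 0.03 rad and x of top_block in the frame of bed between -0.03 and 0.03 m), for 0.1 s.
2. it is pressed against the strip of the gauge with at least 3 N (contact force between top_block and gauge above 3 N and angle between the y axis of top_block and the y axis of bed, either way round below 0.04 rad), for 0.2 s.
At the end, for the whole second after the job is handed in: The top block lies still and flat on the bed (tilt under 0.03 rad), within 30 mm of the bed's centre line, square to the bar within 0.04 rad, its leading edge within the strip's range of settings (6.5 to 24.5 mm from the bar's face); the two other blocks are within 8 mm of where they were (all of step 1 and y of top_block in the frame of gauge between 0.0565 and 0.0745 m and angle between the y axis of top_block and the y axis of bed, either way round below 0.04 rad and linear speed of top_block below 0.01 m/s and distance of each of mid_block, low_block from where it was at the start of the episode below 0.008 m); the robot touches nothing.
It fails at once if the top block presses on the gauge with more than 15 N (contact force between top_block and gauge above 15 N).
It fails at once if the top block is lifted by more than 10 mm or tipped by more than 0.2 rad (z of top_block in the frame of bed above 0.055 m or angle between top_block's own z axis and vertical above 0.2 rad).
It fails at once if a lower block is shifted by more than 8 mm (distance of any of mid_block, low_block from where it was at the start of the episode above 0.008 m).
It fails at once if the robot itself pushes on the gauge with more than 15 N (contact force between the arm and gauge above 15 N).
It fails at once if the stone, the jar or the bowl is moved by more than 15 mm (distance of any of stone, ink_jar, water_pot from where it was at the start of the episode above 0.015 m).
It also fails if it takes over 45 s, if anything falls off the work surface, if the arm or the gripper's body presses on something with over 40 N, if the wrist force passes 120 N, or if a joint passes its speed limit or range.

## Robot

A 7-joint arm with a two-finger parallel gripper is mounted at the origin on the work surface. World frame = base frame: x ahead of the robot, y to its left, z up, the work surface at z = 0. Lengths are in m, angles in rad, forces in N, time in s.
With the tool pointing down it reaches from about 0.425 to 1.025 m from the base axis. Payload 3.6 kg.
Tool frame: the origin (TCP) lies between the finger pads; the fingertips stand 19 mm ahead of it and the grasp point (between the pads) is the TCP; z points along the fingers, y is the direction in which the jaws open and shut (so a half turn about z gives the same grasp; the last joint's range is limited). The gripper opens to 85 mm and grips with 20 to 120 N. Pads are 22 mm wide; open, the fingers measure 114 mm over their backs; the gripper's body (76 mm by 85 mm) begins 54 mm behind the grasp point. The pads swing forward as they close: fully open they stand 13 mm farther back than shut.
Start: joints at [1.056, 0.591, 0.048, 1.609, -0.033, 0.943, -0.034], TCP at [0.297, -0.661, 0.22] pointing down, gripper open.
Joint ranges: [-2.69, 2.69], [-0.47, 2.24], [-1.27, 1.36], [0.19, 2.51], [-1.53, 4.68], [0.08, 2.07], [-3.09, 3.09]. Speed limits (rad/s): [2.57, 2.57, 3.14, 3.14, 3.14, 3.14, 3.14].

## Interface

Orientations are given as a unit quaternion [w, x, y, z].
In Python, from plant import * gives the robot as it stands.
- The arm moves only by the tool move_arm, never from a script. Its argument "series" is a list of rows, each a list of 3 entries, a list of its own where there are three numbers: the opening, from 0 (shut) to 1 (fully open), then the shift along the tool's x, y, z in cm, then the turn about the tool's z in degrees. In form: [[jaw, [dx, dy, dz], twist], ...]. A call has 1 to 20 rows; each row shifts and turns the pose as measured when the row begins, along the tool's axes as they then stand; what a row does not reach is not made up. A row lasts 1/8 s, in which the tool goes at most 62.5 mm and 10.7 degrees, less where a joint would pass 70% of its speed; a pose out of reach is approached as far as the arm can. A call with a gripper value outside its range is refused whole. The fingers move at their own pace and stop on an object; "newtons" is the grip in N (left out, the last holds). Time passes only in rows, so rows that do not move let the fingers close. It gives the time, the measured TCP pose, the force and the opening at its end, in the units of the state.
- observe(): the state, without advancing time (a new reading comes with each control period).
- snapshot(name): name is "side" or "top" or "wrist"; returns a dict with "color" (400x640x3 uint8, red, green, blue), "z_map" (400x640 float32, m along the optical axis (not along the pixel's ray), 0 where there is no reading), "fovy" (degrees; the focal length in pixels is half the picture's height over the tangent of half this angle, whatever the lens; pixels are square), "cx", "cy" (the principal point, pixels), "extrinsics" (4x4, takes a point from camera to world coordinates); the wrist camera has in their place "hand_eye" (4x4, takes a point from camera to tool coordinates, whose origin is the TCP and whose axes are the flange's). Camera axes: x right, y up, looking along -z (the intrinsics and any distortion apply to the point x, -y, -z); pixel columns grow to the right and rows downward; lengths in m; the calibration is good to about 2 mm. The wrist camera is an equidistant fisheye: a pixel r from the principal point sees the ray r / f radians off the axis. A picture is of the moment at which its call begins: read the wrist's pose just before it.
- finish_job(): hands the job in, once; it reports no verdict.
The state is a dict: "time": time; "joint_pos": joint angles; "qd": joint speeds; "tau": joint torques, N m; "tool_pos": TCP position; "tool_rot": TCP orientation; "wrist_force": force on the tool from outside, world axes, zero at the start; "torque": the same for the moment, N m; "gripper_width": opening from 0.0 (shut) to 1.0 (fully open).
Only numpy, scipy, OpenCV 4.12 (cv2) and the standard library are available. Lean on these libraries where they do the work, as an engineer would, in place of code of your own. Each camera call takes 0.05 s, during which the arm holds its last target.

## Working session

There is one attempt and no reset: what is moved stays moved. The work goes in short steps, Python scripts to look and compute and a tool call to move; the robot and the scene stay as the last step left them, time stands still between calls to the robot, and variables do not carry over. Pictures are saved under pics/ and viewed, and the job is handed in when it is done.

Besides the shell and the picture viewer there is one more tool, called after "Call:" as name(argument=value, ...), one argument or row to a line, values as JSON. move_arm: Moves the arm, as the interface text tells. Its arguments: {"type":"object","properties":{"series":{"type":"array","items":{"type":"array"}},"newtons":{"type":"number"}},"required":["series"]}

```bash
ls; mkdir -p pics; python3 - <<'E'
from plant import *
import cv2,numpy as np
s=observe();print({k:np.round(v,3).tolist() for k,v in s.items()})
for n in ["side","top"]:
    d=snapshot(n);cv2.imwrite(f"pics/{n}0.png",d["color"][:,:,::-1]);np.savez(f"pics/{n}0.npz",**d)
    print(n,d["fovy"],d["cx"],d["cy"],np.round(d["extrinsics"],3).tolist(),[k for k in d])
E
```

```text
pics
{'time': 0.0, 'joint_pos': [1.055, 0.592, 0.048, 1.61, -0.033, 0.943, -0.034], 'qd': [-0.001, 0.001, 0.001, -0.002, 0.0, -0.0, 0.001], 'tau': [0.001, -54.868, 1.546, -19.812, 0.009, 0.009, -0.0], 'tool_pos': [0.296, -0.661, 0.218], 'tool_rot': [-0.001, 0.978, 0.209, -0.0], 'wrist_force': [-0.106, 0.356, 0.174], 'torque': [0.067, 0.026, 0.026], 'gripper_width': 1.002}
side 51.45566918831774 312.33004114695126 197.4879068677345 [[-0.988, 0.093, -0.119, 0.501], [-0.15, -0.707, 0.691, 0.615], [-0.02, 0.701, 0.713, 0.685], [0.0, 0.0, 0.0, 1.0]] ['color', 'z_map', 'fovy', 'cx', 'cy', 'extrinsics']
top 52.04656186721315 315.560508822752 196.99106005764298 [[0.027, 0.994, -0.104, 0.49], [-1.0, 0.027, 0.002, -0.007], [0.004, 0.104, 0.995, 0.993], [0.0, 0.0, 0.0, 1.0]] ['color', 'z_map', 'fovy', 'cx', 'cy', 'extrinsics']
```

View pics/side0.png

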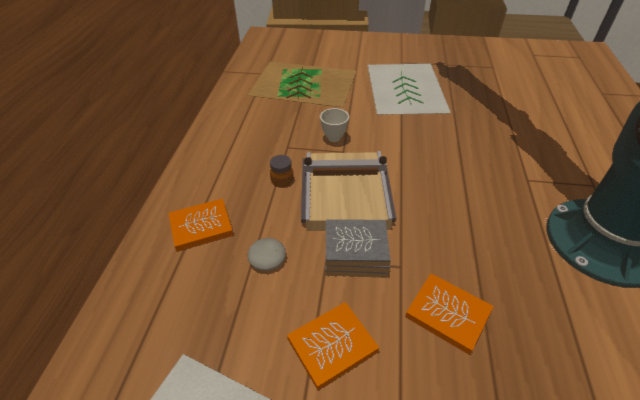

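View pics/top0.png

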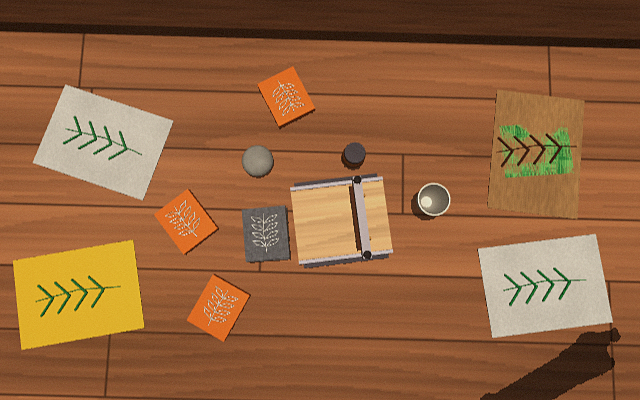

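The target is the grey block: top view (266,234), side view (357,240). The orange look-alikes in the top view are at (286,97), (187,221) and (218,308). The bed is at about (342,220), with the dark strip at (355,218) and the gauge bar at (362,218). The stone is at (258,160), the jar at (353,154) and the bowl at (433,200).

```bash
cat > h.py <<'E'
import numpy as np,cv2
def load(n): return dict(np.load(f"pics/{n}.npz"))
def cast(d,uv,z):
    uv=np.atleast_2d(uv).astype(float);f=200/np.tan(np.radians(float(d["fovy"]))/2)
    r=np.c_[(uv[:,0]-d["cx"])/f,-(uv[:,1]-d["cy"])/f,-np.ones(len(uv))]
    E=d["extrinsics"];w=r@E[:3,:3].T;t=(z-E[2,3])/w[:,2];return E[:3,3]+w*t[:,None]
def proj(d,P):
    P=np.atleast_2d(P);E=d["extrinsics"];f=200/np.tan(np.radians(float(d["fovy"]))/2)
    c=(P-E[:3,3])@E[:3,:3];return np.c_[d["cx"]-f*c[:,0]/c[:,2],d["cy"]+f*c[:,1]/c[:,2]]
def world(d):
    v,u=np.mgrid[:400,:640];z=d["z_map"];f=200/np.tan(np.radians(float(d["fovy"]))/2)
    c=np.stack([(u-d["cx"])/f*z,-(v-d["cy"])/f*z,-z],-1);E=d["extrinsics"]
    return c@E[:3,:3].T+E[:3,3]
E
python3 - <<'E'
from h import *
for n in ["top0","side0"]:
    d=load(n);W=world(d);c=d["color"].astype(int)
    X,Y,Z=W[...,0],W[...,1],W[...,2];ok=d["z_map"]>0
    print(n,"table z",np.median(Z[300:330,200:400]))
    sat=c.max(-1)-c.min(-1)
    reg=np.zeros(ok.shape,bool)
    if n=="top0": reg[195:275,235:295]=1
    else: reg[215:265,318:395]=1
    m=ok&reg&(abs(Z-.054)<.008)&(sat<30)
    print("blk",m.sum(),np.median(Z[m]))
    r=cv2.minAreaRect(np.argwhere(m)[:,::-1].astype(np.float32));bp=cv2.boxPoints(r);print(bp.round(1).tolist())
    cn,_=cv2.findContours(m.astype(np.uint8),0,1);cn=max(cn,key=cv2.contourArea)
    rw=cv2.minAreaRect((cast(d,cn[:,0],.054)[:,:2]*1000).astype(np.float32));print("world rect mm",rw,cv2.boxPoints(rw).round(1).tolist())
    k=cv2.resize(d["color"][140:280,225:405] if n=="top0" else d["color"][140:290,250:410],None,fx=4.3,fy=4.1,interpolation=2)
    cv2.imwrite(f"pics/{n}crop.png",k[:,:,::-1])
E
```

```text
top0 table z 0.0004269515215448161
blk 2240 0.05365324233628466
[[240.89999389648438, 209.1999969482422], [284.70001220703125, 205.1999969482422], [289.3999938964844, 256.8999938964844], [245.60000610351562, 260.8999938964844]]
world rect mm ((503.0328369140625, 104.08364868164062), (118.11859130859375, 100.0800552368164), 6.795854091644287) [[438.5, 146.8000030517578], [450.29998779296875, 47.400001525878906], [567.5999755859375, 61.400001525878906], [555.7999877929688, 160.8000030517578]]
side0 table z 0.00019569093573279517
blk 2561 0.053938543157759256
[[326.0, 220.0], [389.0, 220.0], [389.0, 261.0], [326.0, 261.0]]
world rect mm ((504.3411865234375, 106.2575454711914), (119.55953979492188, 100.81488037109375), 7.622005939483643) [[438.3999938964844, 148.3000030517578], [451.79998779296875, 48.400001525878906], [570.2999877929688, 64.19999694824219], [556.9000244140625, 164.10000610351562]]
```

View pics/top0crop.png

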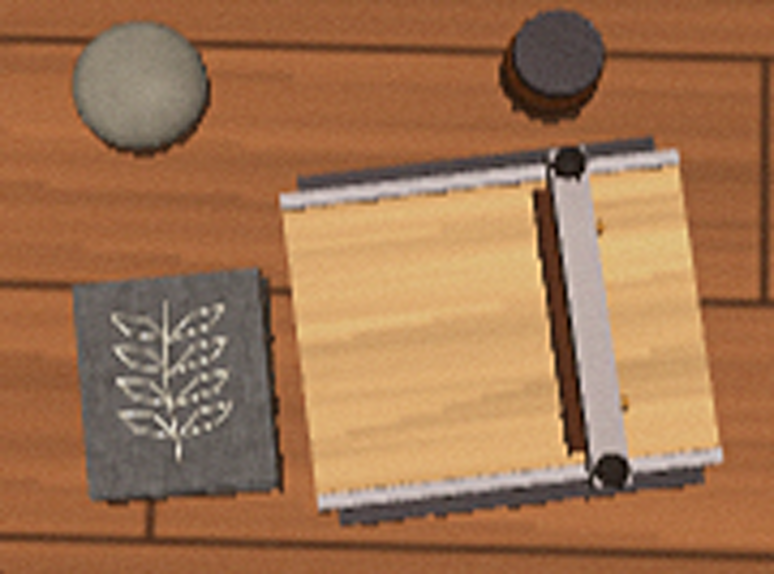

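View pics/side0crop.png

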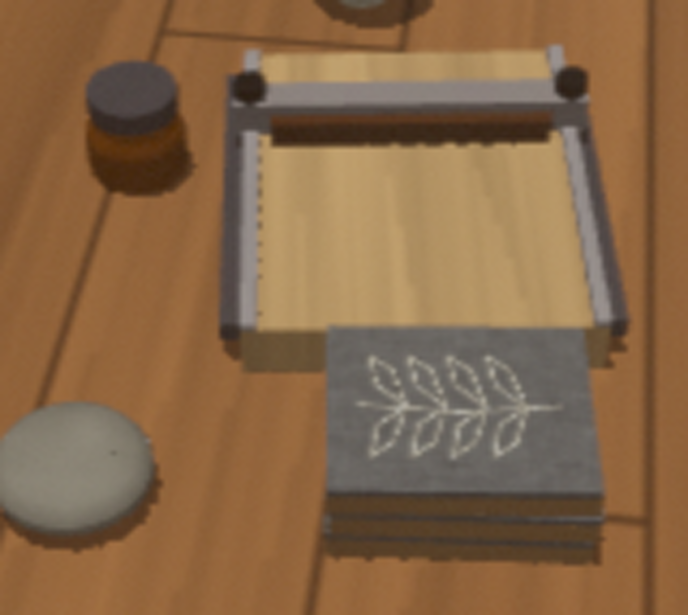

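The crops confirm the grey block on the stack, with wooden sides and a grey carved face. The gauge and dark strip lie across the bed. Next I'll measure the bed.

```bash
python3 - <<'E'
from h import *
for n,box in [("top0",(165,270,285,400)),("side0",(150,232,298,398))]:
    d=load(n);W=world(d);Z=W[...,2];hsv=cv2.cvtColor(d["color"],cv2.COLOR_RGB2HSV)
    reg=np.zeros(Z.shape,bool);reg[box[0]:box[1],box[2]:box[3]]=1
    print(n,"bedpix hsv",hsv[220,320] if n=="top0" else hsv[200,345], "gauge hsv",hsv[218,362])
    m=reg&(abs(Z-.033)<.006)&(hsv[...,1]>40)&(hsv[...,2]>150)&(hsv[...,0]>13)&(hsv[...,0]<30)
    m=cv2.morphologyEx(m.astype(np.uint8),cv2.MORPH_OPEN,np.ones((2,2)))
    P=cast(d,np.argwhere(m>0)[:,::-1],.033)[:,:2]*1000
    r=cv2.minAreaRect(P.astype(np.float32));print("bed",m.sum(),r,cv2.boxPoints(r).round(1).tolist())
    # gauge top, z=.056
    g=reg&(abs(Z-.056)<.006)&(hsv[...,1]<45)&(hsv[...,2]>100)
    nn,l,st,ce=cv2.connectedComponentsWithStats(g.astype(np.uint8));i=1+np.argmax(st[1:,4])
    P=cast(d,np.argwhere(l==i)[:,::-1],.056)[:,:2]*1000
    r=cv2.minAreaRect(P.astype(np.float32));print("gauge",st[i],r,cv2.boxPoints(r).round(1).tolist())
    # strip dark z=.050
    g=reg&(abs(Z-.050)<.006)&(hsv[...,2]<110)&(hsv[...,1]>80)
    nn,l,st,ce=cv2.connectedComponentsWithStats(g.astype(np.uint8));i=1+np.argmax(st[1:,4])
    P=cast(d,np.argwhere(l==i)[:,::-1],.050)[:,:2]*1000
    r=cv2.minAreaRect(P.astype(np.float32));print("strip",st[i],r,cv2.boxPoints(r).round(1).tolist())
E
```

```text
top0 bedpix hsv [ 16 124 207] gauge hsv [  7  30 190]
bed 5533 ((537.0659790039062, -71.39292907714844), (163.77467346191406, 219.79782104492188), 8.445073127746582) [[439.8999938964844, 25.299999237060547], [472.20001220703125, -192.10000610351562], [634.2000122070312, -168.10000610351562], [601.9000244140625, 49.29999923706055]]
gauge [353 179  18  75 592] ((548.0536499023438, -114.6467514038086), (168.7879180908203, 20.1516170501709), 8.265273094177246) [[463.1000061035156, -116.80000305175781], [466.0, -136.8000030517578], [633.0, -112.5], [630.0999755859375, -92.5]]
strip [349 185  12  65 256] ((545.3468017578125, -100.26654815673828), (148.5350799560547, 9.35350513458252), 8.454085350036621) [[471.20001220703125, -106.5999984741211], [472.6000061035156, -115.80000305175781], [619.5, -94.0], [618.0999755859375, -84.69999694824219]]
side0 bedpix hsv [ 18 114 172] gauge hsv [ 18 112 176]
bed 3705 ((540.1326293945312, -67.51211547851562), (164.14784240722656, 218.3916473388672), 8.42789363861084) [[442.8999938964844, 28.5], [474.8999938964844, -187.60000610351562], [637.2999877929688, -163.5], [605.2999877929688, 52.5]]
gauge [326 220  61  12 704] ((509.0386657714844, 72.32032775878906), (118.53052520751953, 28.77131462097168), 7.62209939956665) [[448.3999938964844, 78.69999694824219], [452.20001220703125, 50.20000076293945], [569.7000122070312, 65.9000015258789], [565.9000244140625, 94.4000015258789]]
strip [313 167  66   6 299] ((545.394287109375, -97.98014831542969), (149.447509765625, 17.190139770507812), 7.358030319213867) [[470.20001220703125, -99.0], [472.3999938964844, -116.0999984741211], [620.5999755859375, -96.9000015258789], [618.4000244140625, -79.9000015258789]]
```

```bash
python3 - <<'E'
import numpy as np
from plant import *
s=observe();p=np.array(s["tool_pos"]);print(s["time"])
goal=np.array([.492,.195,.16]);N=20
a0,r0=np.arctan2(p[1],p[0]),np.hypot(*p[:2]);a1,r1=np.arctan2(goal[1],goal[0]),np.hypot(*goal[:2])
h0,h1=24.1,98.44
out=[]
f=lambda i:np.array([(r0+(r1-r0)*i/N)*np.cos(a0+(a1-a0)*i/N),(r0+(r1-r0)*i/N)*np.sin(a0+(a1-a0)*i/N),p[2]+(goal[2]-p[2])*i/N])
for i in range(N):
    d=(f(i+1)-f(i))*100;h=np.radians(h0+(h1-h0)*i/N)
    x=np.array([np.cos(h),np.sin(h),0]);y=np.array([np.sin(h),-np.cos(h),0])
    out.append([1,[round(d@x,1),round(d@y,1),round(-d[2],1)],round(-(h1-h0)/N,1)])
print(out)
E
```

```text
0.1
[[1, [np.float64(5.4), np.float64(-1.2), np.float64(0.3)], -3.7], [1, [np.float64(5.4), np.float64(-1.2), np.float64(0.3)], -3.7], [1, [np.float64(5.3), np.float64(-1.3), np.float64(0.3)], -3.7], [1, [np.float64(5.2), np.float64(-1.4), np.float64(0.3)], -3.7], [1, [np.float64(5.1), np.float64(-1.4), np.float64(0.3)], -3.7], [1, [np.float64(5.0), np.float64(-1.5), np.float64(0.3)], -3.7], [1, [np.float64(4.9), np.float64(-1.5), np.float64(0.3)], -3.7], [1, [np.float64(4.8), np.float64(-1.6), np.float64(0.3)], -3.7], [1, [np.float64(4.7), np.float64(-1.6), np.float64(0.3)], -3.7], [1, [np.float64(4.6), np.float64(-1.6), np.float64(0.3)], -3.7], [1, [np.float64(4.5), np.float64(-1.7), np.float64(0.3)], -3.7], [1, [np.float64(4.4), np.float64(-1.7), np.float64(0.3)], -3.7], [1, [np.float64(4.4), np.float64(-1.8), np.float64(0.3)], -3.7], [1, [np.float64(4.3), np.float64(-1.8), np.float64(0.3)], -3.7], [1, [np.float64(4.2), np.float64(-1.8), np.float64(0.3)], -3.7], [1, [np.float64(4.1), np.float64(-1.9), np.float64(0.3)], -3.7], [1, [np.float64(4.0), np.float64(-1.9), np.float64(0.3)], -3.7], [1, [np.float64(3.9), np.float64(-1.9), np.float64(0.3)], -3.7], [1, [np.float64(3.8), np.float64(-2.0), np.float64(0.3)], -3.7], [1, [np.float64(3.7), np.float64(-2.0), np.float64(0.3)], -3.7]]
```

Call:
move_arm(
  series=[
    [1, [5.4, -1.2, 0], -3.7],
    [1, [5.4, -1.2, 0], -3.7],
    [1, [5.3, -1.3, 0], -3.7],
    [1, [5.2, -1.4, 0], -3.7],
    [1, [5.1, -1.4, 0], -3.7],
    [1, [5.0, -1.5, 0], -3.7],
    [1, [4.9, -1.5, 0], -3.7],
    [1, [4.8, -1.6, 0], -3.7],
    [1, [4.7, -1.6, 0], -3.7],
    [1, [4.6, -1.6, 0], -3.7],
    [1, [4.5, -1.7, 0], -3.7],
    [1, [4.4, -1.7, 0], -3.7],
    [1, [4.4, -1.8, 0], -3.7],
    [1, [4.3, -1.8, 0], -3.7],
    [1, [4.2, -1.8, 0], -3.7],
    [1, [0, 0, 0], 0],
  ],
)

```text
time: 2.1
tool_pos: [0.5748, 0.021, 0.2112]
tool_rot: [-0.006, 0.758, 0.652, -0.002]
wrist_force: [-0.6, -0.2, -0.4]
gripper_width: 1.0
```

Call:
move_arm(
  series=[
    [1, [4.1, -2.5, 1.0], -4.3],
    [1, [4.2, -2.2, 1.0], -4.3],
    [1, [4.4, -2.0, 1.0], -4.3],
    [1, [4.5, -1.7, 1.0], -4.3],
    [1, [0, 0, 0], 0],
    [1, [0, 0, 0], 0],
  ],
)

```text
time: 2.85
tool_pos: [0.4978, 0.194, 0.1704]
tool_rot: [-0.004, 0.653, 0.758, -0.002]
wrist_force: [0.3, 0.1, -0.3]
gripper_width: 1.001
```

```bash
cat >> h.py <<'E'
BED=np.array([.5386,-.0695]);YB=np.radians(8.44)
def tobed(p): 
    d=np.array(p[:2])-BED;c,s=np.cos(YB),np.sin(YB);return np.array([d[0]*c+d[1]*s,-d[0]*s+d[1]*c])
def tool(s):
    q=s["tool_rot"];h=2*np.arctan2(q[2],q[1]);return np.array(s["tool_pos"]),np.degrees(h)
E
python3 - <<'E'
from plant import *
from h import *
s=observe();p,h=tool(s);print(s["time"],p,h,tobed(p)*1000,s["tool_rot"],s["joint_pos"])
d=snapshot("wrist");cv2.imwrite("pics/w1.png",d["color"][:,:,::-1]);np.savez("pics/w1.npz",**d,p=p,h=h)
print(d["fovy"],d["cx"],d["cy"],d["hand_eye"].round(3).tolist())
E
```

```text
2.85 [0.49776868 0.19403151 0.17035888] 98.50304660104347 [ -1.7096451  266.67045083] [-0.00417883  0.65273199  0.75757349 -0.00242818] [-0.17242479  0.4458991  -0.37057707  2.06299166  0.2406192   0.68121401
 -0.55067203]
65.70646984690485 318.42661376383614 205.71182919394613 [[0.0, 0.959, 0.284, 0.071], [1.0, 0.0, -0.001, -0.001], [-0.001, 0.284, -0.959, -0.155], [0.0, 0.0, 0.0, 1.0]]
```

View pics/w1.png

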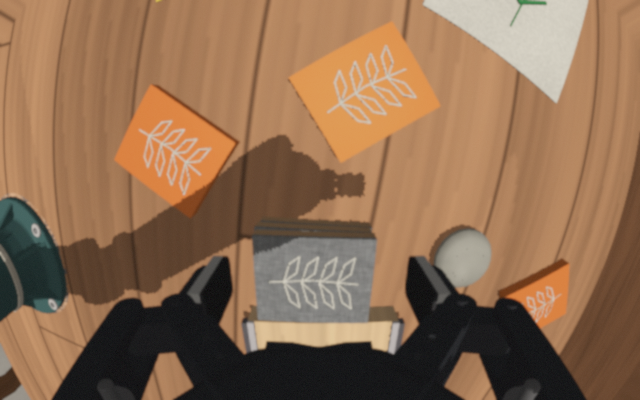

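The wrist view shows the block at (314,280), with its +y edge along row ~233. The fingertips are at (215,262) and (425,262), and both will bear on that face. Next I'll find the fingertip height from the wrist depth map.

```bash
python3 - <<'E'
from h import *
d=load("w1");z=d["z_map"];f=200/np.tan(np.radians(float(d["fovy"]))/2)
v,u=np.mgrid[:400,:640];x=(u-d["cx"])/f;y=(v-d["cy"])/f;th=np.hypot(x,y);k=np.tan(th)/np.maximum(th,1e-9)
c=np.stack([x*k*z,-y*k*z,-z],-1);T=c@d["hand_eye"][:3,:3].T+d["hand_eye"][:3,3]
m=(z>0)&(T[...,2]<.06)&(T[...,2]>-.05)
for lo,hi in[(0,320),(320,640)]:
    q=m.copy();q[:,:lo]=0;q[:,hi:]=0;P=T[q]*1000
    print(q.sum(),P.min(0),P.max(0))
    t=P[:,2]; 
    for a in range(-50,40,8):
        s=P[(t>a)&(t<=a+8)]
        if len(s):print(a,len(s),s.min(0).round(1),s.max(0).round(1))
# block in world via wrist
h=np.radians(float(d["h"]));X=np.array([np.cos(h),np.sin(h)]);Y=np.array([np.sin(h),-np.cos(h)])
print("block top tool z",T[270,310],"world z",d["p"][2]-T[270,310,2])
g=(abs(d["p"][2]-T[...,2]-.054)<.01)&(z>0)&((d["color"].max(-1).astype(int)-d["color"].min(-1))<30)
g[:220]=0;g[:,:245]=0;g[:,385:]=0
P=T[g]*1000
r=cv2.minAreaRect(P[:,:2].astype(np.float32));print("blk tool xy",r,cv2.boxPoints(r).tolist())
E
```

```text
1340 [-174.72346538 -487.03596293  -49.98143076] [ 11.05331222 -42.25289215  59.97695414]
-50 517 [-12.5 -56.8 -50. ] [ 11.  -42.3 -42. ]
-42 415 [-12.2 -57.1 -42. ] [ 11.1 -42.5 -34. ]
-34 297 [-11.8 -55.1 -34. ] [ 10.9 -42.5 -26. ]
-26 18 [ -8.2 -43.4 -26. ] [  7.  -42.9 -24.7]
1237 [-12.40965441  41.59555637 -49.99462001] [ 11.11041902  56.33315699 -24.78419774]
-50 499 [-12.4  41.6 -50. ] [ 11.1  56.1 -42. ]
-42 432 [-12.3  41.6 -41.9] [ 11.1  56.3 -34. ]
-34 294 [-11.6  41.8 -33.9] [ 10.8  54.6 -26.1]
-26 12 [ -7.6  42.  -26. ] [  4.7  42.9 -24.8]
block top tool z [-0.07553877 -0.00851881  0.11723745] world z 0.05312143737295555
blk tool xy ((-90.18547058105469, -5.528129577636719), (101.45439910888672, 121.10238647460938), 1.800882339477539) [[-142.79051208496094, 53.39899444580078], [-138.98472595214844, -67.6435775756836], [-37.58042907714844, -64.45525360107422], [-41.38621520996094, 56.587318420410156]]
```

```bash
python3 - <<'E'
from plant import *
from h import *
s=observe();p,h=tool(s)
d=snapshot("side");np.savez("pics/s1.npz",**d)
hr=np.radians(h);X=np.array([np.cos(hr),np.sin(hr),0]);Y=np.array([np.sin(hr),-np.cos(hr),0])
img=d["color"][:,:,::-1].copy()
for yy in(-.0425,.0425):
    for zz,col in[(-.025,(0,0,255)),(.006,(0,255,0)),(.019,(255,0,0))]:
        u=proj(d,p+Y*yy+np.array([0,0,-zz]))[0];print(yy,zz,u);cv2.circle(img,tuple(int(round(a)) for a in u),1,col,-1)
cv2.imwrite("pics/s1.png",cv2.resize(img[60:290,240:480],None,fx=2.5,fy=2.5,interpolation=0))
w=load("w1");cv2.imwrite("pics/w1c.png",cv2.resize(w["color"][230:330,130:510,::-1],None,fx=2,fy=2,interpolation=0))
print((w["z_map"][245:330:6,190:235:6]*1000).round())
E
```

```text
-0.0425 -0.025 [389.67273053 226.51306778]
-0.0425 0.006 [387.47559494 239.18336501]
-0.0425 0.019 [386.59737107 244.24784877]
0.0425 -0.025 [334.39866624 227.12934679]
0.0425 0.006 [334.05185924 239.75294596]
0.0425 0.019 [333.9132221  244.79926795]
[[355. 354. 354. 353. 353. 352. 354. 353.]
 [358. 356. 356. 357. 354. 356. 355. 356.]
 [358. 358. 358. 357. 136. 137. 138. 357.]
 [360. 361. 359. 130. 130. 131. 137. 361.]
 [363. 132. 133. 124. 125. 129. 136. 362.]
 [367. 126. 119. 120. 119. 129. 136. 364.]
 [122. 115. 115. 114. 120. 127. 137. 145.]
 [118. 110. 111. 113. 119. 126. 135. 145.]
 [105. 106. 106. 111. 118. 126. 135. 371.]
 [100. 107. 105. 111. 119. 125. 135. 375.]
 [ 98.  98. 107. 109. 117. 125. 134. 378.]
 [ 93.  93. 109. 110. 118. 125. 380. 381.]
 [ 90.  91.  84.  85. 116. 123. 384. 384.]
 [ 81.  80.  81.  81.  82. 386. 387. 386.]
 [ 77.  78.  77.  78.  78.  80. 390. 390.]]
```

View pics/s1.png

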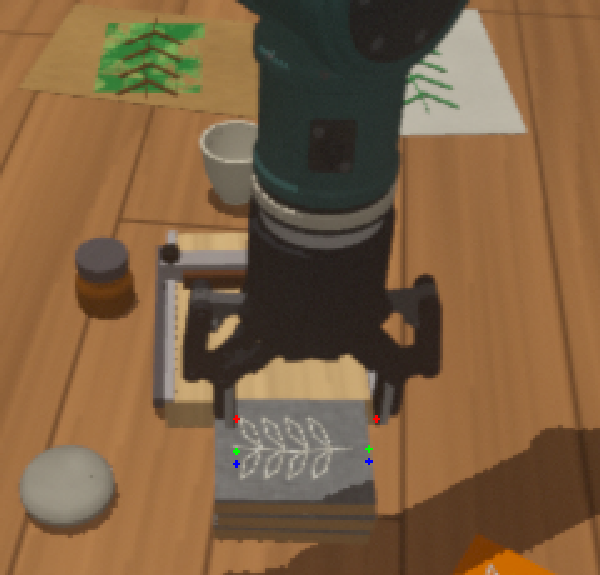

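View pics/w1c.png

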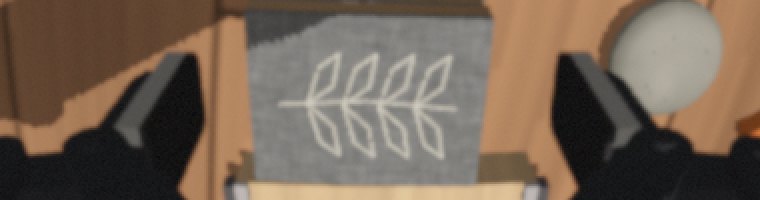

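Both cameras put the open fingertips at tool z of about −25 mm; in the side view the red dots at (236,420) and (377,420) sit on the tips. That doesn't match the stated offset, so I'll descend partway behind the block and check again.

Call:
move_arm(
  series=[
    [1, [0.3, -0.6, 3.0], 0],
    [1, [0.2, 0, 3.0], 0],
    [1, [0, 0, 3.0], 0],
    [1, [0, 0, 2.0], 0],
    [1, [0, 0, 0], 0],
    [1, [0, 0, 0], 0],
  ],
)

```text
time: 3.7
tool_pos: [0.4985, 0.1898, 0.0598]
tool_rot: [-0.0, 0.66, 0.751, -0.0]
wrist_force: [0.5, -0.5, 0.9]
gripper_width: 1.006
```

```bash
cat > look.py <<'E'
from plant import *
from h import *
import sys
n=sys.argv[1]
s=observe();p,h=tool(s);print("t",s["time"],"p",p.round(4),"h",round(h,2),"bed",(tobed(p)*1000).round(1),"F",np.round(s["wrist_force"],2))
d=snapshot("side");np.savez(f"pics/s{n}.npz",**d)
w=snapshot("wrist");np.savez(f"pics/w{n}.npz",**w,p=p,h=h)
a=cv2.resize(d["color"][130:290,250:450],None,fx=3,fy=3,interpolation=2)[:,:,::-1];cv2.imwrite(f"pics/s{n}.png",a)
cv2.imwrite(f"pics/w{n}.png",w["color"][:,:,::-1])
z=w["z_map"];f=200/np.tan(np.radians(float(w["fovy"]))/2)
v,u=np.mgrid[:400,:640];x=(u-w["cx"])/f;y=(v-w["cy"])/f;th=np.hypot(x,y);k=np.tan(th)/np.maximum(th,1e-9)
T=np.stack([x*k*z,-y*k*z,-z],-1)@w["hand_eye"][:3,:3].T+w["hand_eye"][:3,3]
wz=p[2]-T[...,2]
g=(z>0)&(abs(wz-.0525)<.006)&((w["color"].max(-1).astype(int)-w["color"].min(-1))<30)&(abs(T[...,1])<.08)&(T[...,0]<.0)
g&=(w["color"].max(-1)>60)
nn,l,st,ce=cv2.connectedComponentsWithStats(g.astype(np.uint8));i=1+np.argmax(st[1:,4]);g=l==i
print("blk z",np.median(wz[g]));r=cv2.minAreaRect((T[g][:,:2]*1000).astype(np.float32));print(r,cv2.boxPoints(r).round(1).tolist())
E
python3 look.py 2
```

```text
t 3.7 p [0.4985 0.1898 0.0598] h 97.39 bed [ -1.6 262.4] F [ 0.49 -0.49  0.87]
blk z 0.054052009433082346
((-59.76302719116211, -4.940692901611328), (120.32762908935547, 50.809818267822266), 89.93930053710938) [[-85.19999694824219, -65.0999984741211], [-34.400001525878906, -65.0999984741211], [-34.29999923706055, 55.20000076293945], [-85.0999984741211, 55.29999923706055]]
```

View pics/s2.png

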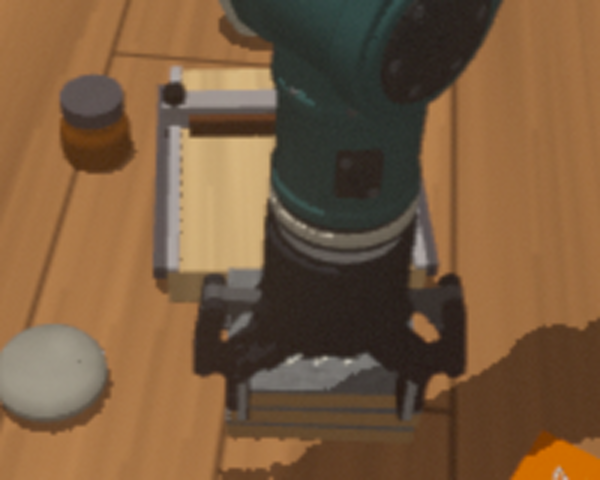

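View pics/w2.png

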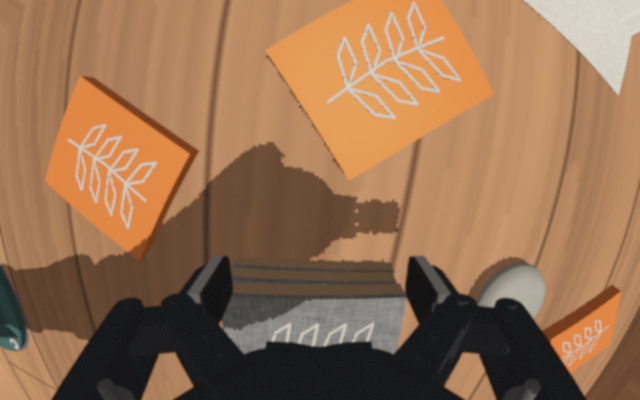

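```bash
python3 - <<'E'
from h import *
d=load("s2");w=load("w2");p=w["p"];hr=np.radians(float(w["h"]));Y=np.array([np.sin(hr),-np.cos(hr),0])
img=d["color"][:,:,::-1].copy()
for yy in(-.0475,.0475):
    for zz in(-.025,-.01,.006,.019): print(yy,zz,proj(d,p+Y*yy+[0,0,-zz])[0].round(1))
cv2.imwrite("pics/s2c.png",cv2.resize(img[230:290,310:410],None,fx=8,fy=8,interpolation=0))
W=world(d);print((W[250:285:3,322:340:2,2]*1000).round());print((W[250:285:3,322:340:2,1]*1000).round())
E
```

```text
-0.0475 -0.025 [385.  266.4]
-0.0475 -0.01 [384.1 271.3]
-0.0475 0.006 [383.2 276.5]
-0.0475 0.019 [382.5 280.5]
0.0475 -0.025 [330.2 266. ]
0.0475 -0.01 [330.1 271. ]
0.0475 0.006 [330.  276.1]
0.0475 0.019 [329.9 280.1]
[[138. 138. 137. 136. 142. 145. 150. 150. 151.]
 [130. 129. 135. 136. 136. 138. 136. 137.  54.]
 [  1.  -0. 127. 131. 128. 128.  55.  53.  52.]
 [  0.   1. 111. 685. 119. 118.  54.  54.  55.]
 [  1.  -0. 104. 105. 109. 111.  45.  47.  45.]
 [ -1.  -1.  93.  98. 103. 102.  34.  36.  36.]
 [  0.   1.  18.  25.  92.  92.  25.  27.  26.]
 [  0.  -0.  14.  14.  13. 685.  14.  14.  13.]
 [ -2.  -1.   4.   3.   2.   5.   6.   6.   4.]
 [  1.  -0.  -3.   0.  -2.  -0.  -2.  -0.  -2.]
 [  3.  -1.  -0.   0.   1.   0.  -1.   2.   0.]
 [  1.  -1.   2.  -0.   1.   0.   0.  -0.  -0.]]
[[204. 203. 202. 200. 205. 207. 210. 209. 210.]
 [204. 202. 207. 207. 207. 207. 206. 206. 143.]
 [115. 114. 206. 209. 206. 206. 152. 150. 148.]
 [122. 122. 201. 615. 206. 205. 158. 157. 158.]
 [130. 128. 202. 202. 204. 206. 158. 159. 157.]
 [136. 135. 201. 203. 207. 205. 157. 158. 157.]
 [144. 143. 155. 159. 205. 204. 158. 158. 157.]
 [151. 150. 159. 159. 158. 615. 157. 156. 155.]
 [156. 156. 159. 158. 157. 158. 159. 158. 156.]
 [165. 164. 162. 163. 161. 162. 160. 160. 159.]
 [173. 170. 170. 170. 170. 168. 167. 168. 167.]
 [178. 177. 178. 176. 176. 175. 175. 174. 173.]]
```

View pics/s2c.png

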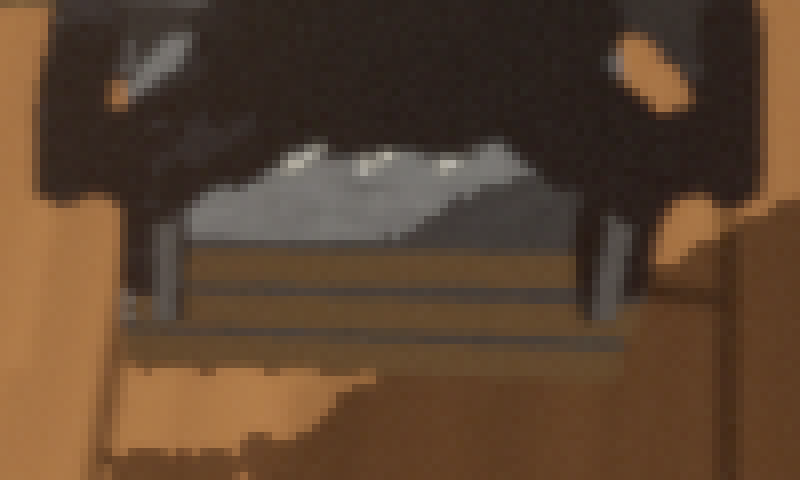

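Side depth agrees with the other two readings: the tips are at about z = 0.085 with the TCP at 0.060. The tips therefore sit about 25 mm behind the TCP. I'll descend to bring them to roughly z = 0.042, level with the top block's +y face.

Call:
move_arm(
  series=[
    [1, [0.2, -0.5, 2.0], -1.0],
    [1, [0, 0, 1.3], 0],
    [1, [0, 0, 0.7], 0],
    [1, [0, 0, 0.3], 0],
    [1, [0, 0, 0], 0],
  ],
)

```text
time: 4.42
tool_pos: [0.4968, 0.1924, 0.0189]
tool_rot: [0.001, 0.654, 0.757, 0.004]
wrist_force: [-0.1, -0.0, 1.3]
gripper_width: 0.997
```

```bash
python3 look.py 3; python3 - <<'E'
from h import *
d=load("s3");W=world(d);cv2.imwrite("pics/s3c.png",cv2.resize(d["color"][230:300,300:420,::-1],None,fx=6,fy=6,interpolation=0))
m=(W[...,1]>.185)&(W[...,1]<.225)&(d["z_map"]>0)&(W[...,2]<.09)&(W[...,2]>.008)
for lo,hi in[(.43,.49),(.49,.58)]:
    q=m&(W[...,0]>lo)&(W[...,0]<hi);P=W[q]*1000;P=P[np.argsort(P[:,2])];print(len(P),P[:8].round())
E
```

```text
t 4.425 p [0.4968 0.1924 0.0189] h 98.32 bed [ -2.9 265.2] F [-0.07 -0.01  1.29]
blk z 0.05368558188172236
((-40.95724868774414, -34.28340530395508), (8.711337089538574, 25.446044921875), 2.8360488414764404) [[-45.900001525878906, -21.799999237060547], [-44.70000076293945, -47.20000076293945], [-36.0, -46.79999923706055], [-37.20000076293945, -21.399999618530273]]
113 [[454. 189.  44.]
 [454. 193.  46.]
 [454. 190.  48.]
 [451. 193.  48.]
 [455. 188.  49.]
 [446. 189.  49.]
 [455. 186.  49.]
 [449. 195.  50.]]
105 [[518. 225.  16.]
 [515. 225.  17.]
 [515. 223.  18.]
 [539. 207.  47.]
 [540. 208.  48.]
 [542. 208.  48.]
 [544. 209.  49.]
 [544. 207.  49.]]
```

View pics/s3c.png

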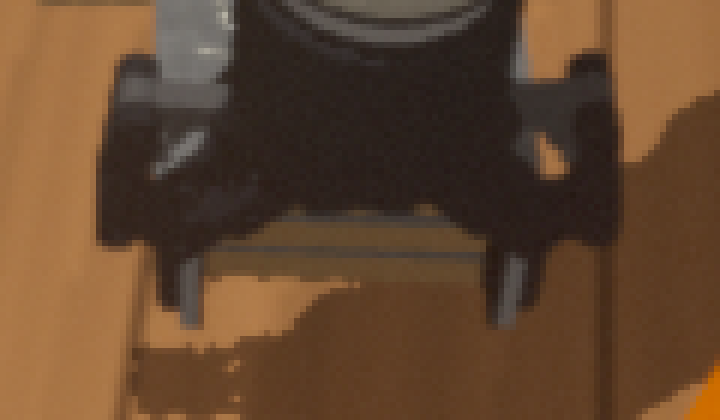

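Call:
move_arm(
  series=[
    [1, [-0.6, -0.5, 0.35], 0],
    [1, [-0.6, 0, 0], 0],
    [1, [-0.5, 0, 0], 0],
    [1, [0, 0, 0], 0],
  ],
)

```text
time: 5.03
tool_pos: [0.4944, 0.173, 0.0158]
tool_rot: [0.002, 0.654, 0.756, 0.004]
wrist_force: [0.3, 0.3, 0.0]
gripper_width: 0.998
```

```bash
python3 look.py 4
```

```text
t 5.025 p [0.4944 0.173  0.0158] h 98.27 bed [ -8.1 246.4] F [0.32 0.29 0.03]
blk z 0.05412781052041686
((-30.16419792175293, 0.07564926147460938), (23.31942367553711, 96.2334976196289), 1.3942441940307617) [[-43.0, 47.900001525878906], [-40.599998474121094, -48.29999923706055], [-17.299999237060547, -47.70000076293945], [-19.700000762939453, 48.5]]
```

Call:
move_arm(
  series=[
    [1, [-0.4, 0, 0], 0],
    [1, [-0.4, 0, 0], 0],
    [1, [-0.4, 0, 0], 0],
    [1, [-0.4, 0, 0], 0],
  ],
)

```text
time: 5.62
tool_pos: [0.497, 0.1588, 0.0159]
tool_rot: [0.001, 0.653, 0.757, 0.005]
wrist_force: [-0.5, 1.2, 0.2]
gripper_width: 1.004
```

```bash
python3 look.py 5
```

```text
t 5.625 p [0.497  0.1588 0.0159] h 98.42 bed [ -7.6 231.9] F [-0.51  1.25  0.17]
blk z 0.054216404539472865
((-26.070880889892578, -0.04283905029296875), (31.730430603027344, 96.26993560791016), 0.3559809625148773) [[-42.20000076293945, 48.0], [-41.599998474121094, -48.29999923706055], [-9.899999618530273, -48.099998474121094], [-10.5, 48.20000076293945]]
```

View pics/w5.png

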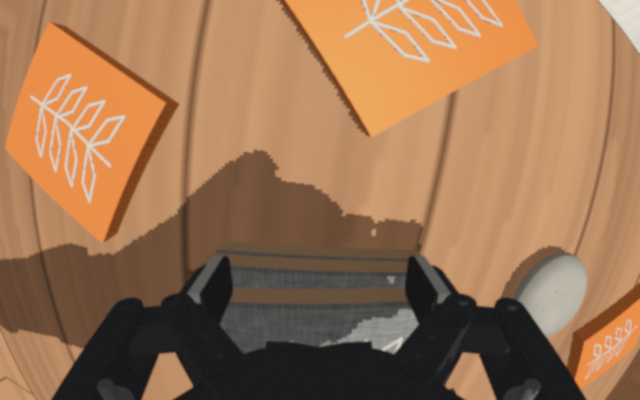

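Call:
move_arm(
  series=[
    [1, [-0.45, 0, 0], 0],
    [1, [-0.45, 0, 0], 0],
    [1, [-0.45, 0, 0], 0],
    [1, [-0.45, 0, 0], 0],
    [1, [-0.45, 0, 0], 0],
    [1, [-0.45, 0, 0], 0],
    [1, [-0.45, 0, 0], 0],
    [1, [-0.45, 0, 0], 0],
  ],
)

```text
time: 6.72
tool_pos: [0.5029, 0.1211, 0.0159]
tool_rot: [0.001, 0.653, 0.757, 0.006]
wrist_force: [-0.9, 1.1, 0.8]
gripper_width: 1.001
```

```bash
python3 look.py 6
```

```text
t 6.725 p [0.5029 0.1211 0.0159] h 98.42 bed [ -7.3 193.7] F [-0.92  1.06  0.82]
blk z 0.05423784277966599
((-26.3392391204834, 0.16202163696289062), (31.71481704711914, 96.4032211303711), 0.20261220633983612) [[-42.400001525878906, 48.29999923706055], [-42.0, -48.099998474121094], [-10.300000190734863, -48.0], [-10.699999809265137, 48.400001525878906]]
```

View pics/w6.png

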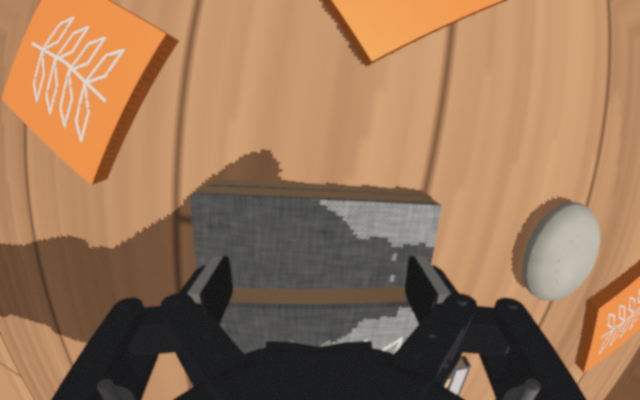

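View pics/s6.png

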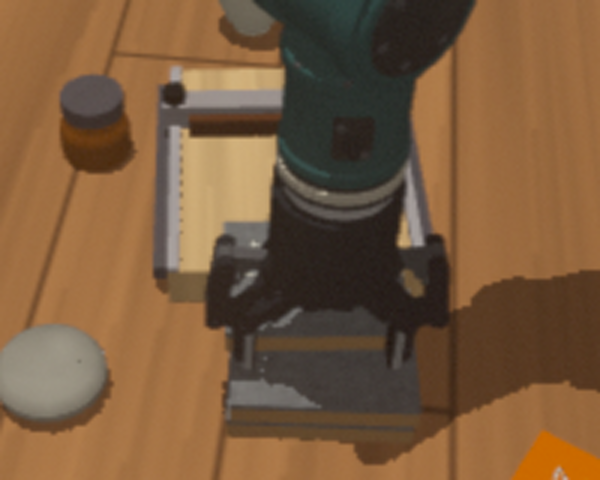

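The top block slides squarely over the bed: the wrist view shows its +y edge along row ~295. The mid block's top is exposed (rows 195–290) and hasn't moved. Pushing on.

Call:
move_arm(
  series=[
    [1, [-0.45, 0, 0], 0],
    [1, [-0.45, 0, 0], 0],
    [1, [-0.45, 0, 0], 0],
    [1, [-0.45, 0, 0], 0],
    [1, [-0.45, 0, 0], 0],
    [1, [-0.45, 0, 0], 0],
    [1, [-0.45, 0, 0], 0],
    [1, [-0.45, 0, 0], 0],
    [1, [-0.45, 0, 0], 0],
    [1, [-0.45, 0, 0], 0],
    [1, [-0.45, 0, 0], 0],
    [1, [-0.45, 0, 0], 0],
  ],
)

```text
time: 8.32
tool_pos: [0.5108, 0.0629, 0.0153]
tool_rot: [0.001, 0.654, 0.757, 0.004]
wrist_force: [0.2, 0.5, -0.1]
gripper_width: 0.996
```

```bash
python3 look.py 7
```

```text
t 8.325 p [0.5108 0.0629 0.0153] h 98.37 bed [ -8.1 135. ] F [ 0.25  0.45 -0.11]
blk z 0.05122937616031487
((-27.14200210571289, -0.11248779296875), (97.98361206054688, 33.685150146484375), 89.83751678466797) [[-44.099998474121094, -49.099998474121094], [-10.399999618530273, -49.20000076293945], [-10.199999809265137, 48.79999923706055], [-43.79999923706055, 48.900001525878906]]
```

View pics/w7.png

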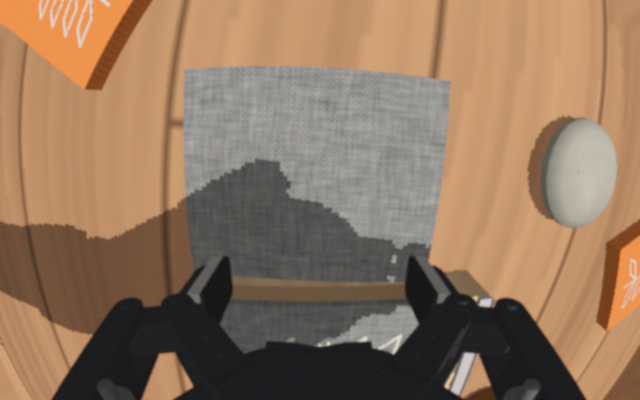

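View pics/s7.png

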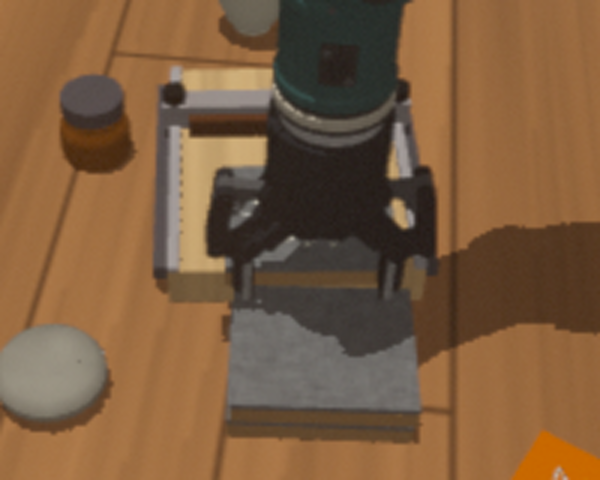

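The block has dropped onto the bed (top at 51.2 mm), square to the tool, with its trailing edge clear of the mid block. I'll close most of the remaining gap, then feel for the strip.

Call:
move_arm(
  series=[
    [1, [-0.45, 0, 0], 0],
    [1, [-0.45, 0, 0], 0],
    [1, [-0.45, 0, 0], 0],
    [1, [-0.4, 0, 0], 0],
    [1, [-0.3, 0, 0], 0],
    [1, [-0.2, 0, 0], 0],
    [1, [-0.1, 0, 0], 0],
  ],
)

```text
time: 9.3
tool_pos: [0.5145, 0.0382, 0.0153]
tool_rot: [0.001, 0.654, 0.757, 0.005]
wrist_force: [0.3, 0.9, 0.6]
gripper_width: 0.997
```

```bash
python3 look.py 8; python3 - <<'E'
from plant import *
from h import *
d=snapshot("top");np.savez("pics/t8.npz",**d);cv2.imwrite("pics/t8.png",cv2.resize(d["color"][140:280,225:405,::-1],None,fx=4,fy=4,interpolation=0))
print([np.round(observe()["wrist_force"],2) for _ in range(1)])
E
```

```text
t 9.3 p [0.5145 0.0382 0.0153] h 98.35 bed [ -8.  110.1] F [0.35 0.86 0.57]
blk z 0.051243293327251534
((-27.92256736755371, -0.07255172729492188), (98.83552551269531, 34.690673828125), 89.89730834960938) [[-45.400001525878906, -49.5], [-10.699999809265137, -49.5], [-10.5, 49.29999923706055], [-45.20000076293945, 49.400001525878906]]
[array([ 0.75,  0.7 , -0.38])]
```

View pics/t8.png

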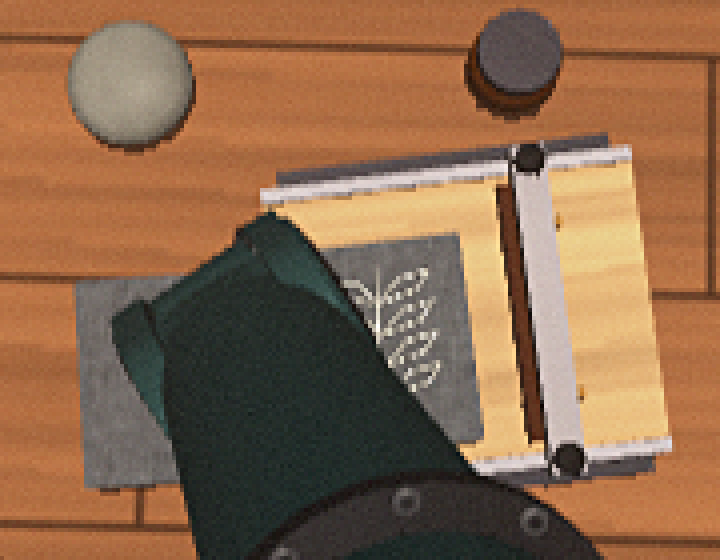

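Top view: the leading edge at (475,350) is parallel to the strip face at (516,350), with a gap of about 23 mm. I'll advance 15 mm, then slow down.

Call:
move_arm(
  series=[
    [1, [-0.35, 0, 0], 0],
    [1, [-0.35, 0, 0], 0],
    [1, [-0.3, 0, 0], 0],
    [1, [-0.2, 0, 0], 0],
    [1, [-0.1, 0, 0], 0],
  ],
)

```text
time: 10.07
tool_pos: [0.5166, 0.0249, 0.0153]
tool_rot: [0.001, 0.654, 0.757, 0.005]
wrist_force: [0.1, 1.7, 0.3]
gripper_width: 1.002
```

```bash
cat > tp.py <<'E'
from plant import *
from h import *
import sys
s=observe();p,h=tool(s);F=np.array(s["wrist_force"]);print("t",s["time"],"bed",(tobed(p)*1000).round(2),"h",round(h,2),"Fpush",F[:2]@[-np.sin(YB),np.cos(YB)],F.round(2))
n=sys.argv[1]
d=snapshot("top");np.savez(f"pics/t{n}.npz",**d);cv2.imwrite(f"pics/t{n}.png",cv2.resize(d["color"][170:270,300:400,::-1],None,fx=5,fy=5,interpolation=0))
E
python3 tp.py 9
```

```text
t 10.075 bed [-7.93 96.64] h 98.38 Fpush 1.6253301503203965 [0.07 1.65 0.29]
```

View pics/t9.png

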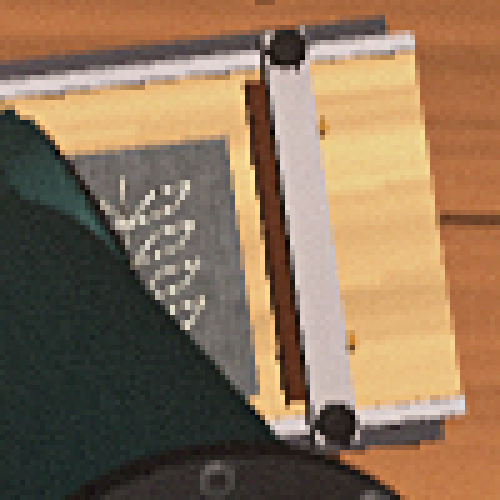

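About 4 px remain, or 9–10 mm, and the edges are parallel.

Call:
move_arm(
  series=[
    [1, [-0.2, 0, 0], 0],
    [1, [-0.2, 0, 0], 0],
    [1, [-0.1, 0, 0], 0],
    [1, [-0.1, 0, 0], 0],
  ],
)

```text
time: 10.62
tool_pos: [0.5175, 0.0188, 0.0153]
tool_rot: [0.001, 0.653, 0.757, 0.005]
wrist_force: [0.2, 1.0, 0.3]
gripper_width: 1.002
```

```bash
python3 tp.py 10
```

```text
t 10.625 bed [-7.93 90.41] h 98.4 Fpush 0.9497207946514291 [0.24 1.   0.35]
```

View pics/t10.png

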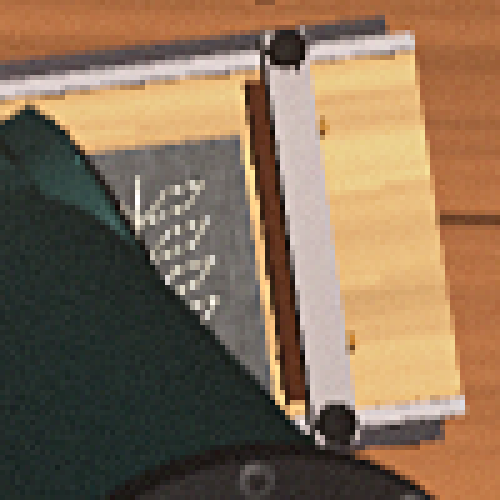

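About 3–4 mm left; now feeling for it in small steps.

Call:
move_arm(
  series=[
    [1, [-0.06, 0, 0], 0],
    [1, [-0.06, 0, 0], 0],
    [1, [-0.06, 0, 0], 0],
  ],
)

```text
time: 11.05
tool_pos: [0.5178, 0.0169, 0.0153]
tool_rot: [0.001, 0.653, 0.757, 0.005]
wrist_force: [-0.6, 1.2, 0.6]
gripper_width: 1.0
```

Call:
move_arm(
  series=[
    [1, [-0.05, 0, 0], 0],
    [1, [-0.05, 0, 0], 0],
  ],
)

```text
time: 11.3
tool_pos: [0.5179, 0.0158, 0.0153]
tool_rot: [0.001, 0.653, 0.757, 0.005]
wrist_force: [0.7, 2.0, 0.7]
gripper_width: 0.999
```

Call:
move_arm(
  series=[
    [1, [-0.04, 0, 0], 0],
  ],
)

```text
time: 11.42
tool_pos: [0.518, 0.0154, 0.0153]
tool_rot: [0.001, 0.653, 0.757, 0.005]
wrist_force: [0.0, 1.4, 1.3]
gripper_width: 1.004
```

Call:
move_arm(
  series=[
    [1, [-0.04, 0, 0], 0],
  ],
)

```text
time: 11.55
tool_pos: [0.5181, 0.015, 0.0153]
tool_rot: [0.001, 0.653, 0.757, 0.005]
wrist_force: [1.1, 0.6, 0.7]
gripper_width: 0.999
```

Call:
move_arm(
  series=[
    [1, [-0.04, 0, 0], 0],
  ],
)

```text
time: 11.68
tool_pos: [0.5181, 0.0146, 0.0153]
tool_rot: [0.001, 0.653, 0.757, 0.005]
wrist_force: [0.0, 1.3, 0.9]
gripper_width: 0.999
```

Call:
move_arm(
  series=[
    [1, [-0.04, 0, 0], 0],
  ],
)

```text
time: 11.8
tool_pos: [0.5182, 0.0142, 0.0153]
tool_rot: [0.001, 0.653, 0.757, 0.005]
wrist_force: [-0.4, 1.8, 0.2]
gripper_width: 1.0
```

Call:
move_arm(
  series=[
    [1, [-0.03, 0, 0], 0],
  ],
)

```text
time: 11.92
tool_pos: [0.5182, 0.0138, 0.0153]
tool_rot: [0.001, 0.653, 0.757, 0.005]
wrist_force: [0.5, 1.6, 0.0]
gripper_width: 0.999
```

Call:
move_arm(
  series=[
    [1, [-0.03, 0, 0], 0],
  ],
)

```text
time: 12.05
tool_pos: [0.5183, 0.0135, 0.0153]
tool_rot: [0.001, 0.653, 0.757, 0.005]
wrist_force: [-0.5, 0.4, 0.4]
gripper_width: 0.999
```

Call:
move_arm(
  series=[
    [1, [-0.03, 0, 0], 0],
  ],
)

```text
time: 12.18
tool_pos: [0.5183, 0.0132, 0.0153]
tool_rot: [0.001, 0.653, 0.757, 0.005]
wrist_force: [-0.3, 1.1, 0.8]
gripper_width: 1.0
```

```bash
python3 tp.py 11
```

```text
t 12.175 bed [-7.92 84.82] h 98.41 Fpush 1.1670418646222451 [-0.34  1.13  0.75]
```

View pics/t11.png

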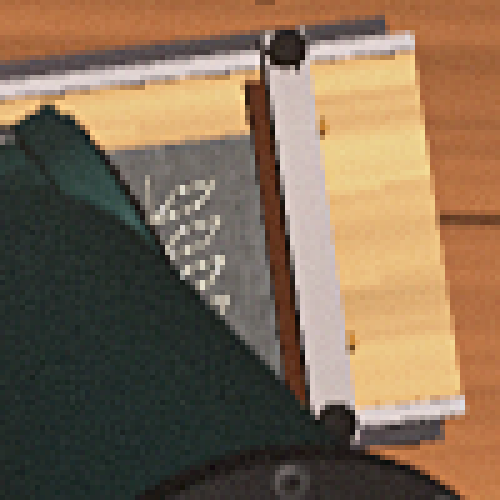

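The visible gap is under 1 px. Contact is imminent, so I'll keep going one small step at a time.

Call:
move_arm(
  series=[
    [1, [-0.03, 0, 0], 0],
  ],
)

```text
time: 12.35
tool_pos: [0.5184, 0.0129, 0.0153]
tool_rot: [0.001, 0.653, 0.757, 0.005]
wrist_force: [0.2, 1.4, 0.3]
gripper_width: 0.996
```

Call:
move_arm(
  series=[
    [1, [-0.03, 0, 0], 0],
  ],
)

```text
time: 12.48
tool_pos: [0.5184, 0.0126, 0.0153]
tool_rot: [0.001, 0.653, 0.757, 0.005]
wrist_force: [-1.1, 0.3, 1.2]
gripper_width: 1.001
```

Call:
move_arm(
  series=[
    [1, [-0.03, 0, 0], 0],
  ],
)

```text
time: 12.6
tool_pos: [0.5185, 0.0125, 0.0153]
tool_rot: [0.001, 0.653, 0.757, 0.005]
wrist_force: [0.1, 1.8, 1.1]
gripper_width: 0.998
```

Call:
move_arm(
  series=[
    [1, [-0.03, 0, 0], 0],
  ],
)

```text
time: 12.72
tool_pos: [0.5184, 0.0124, 0.0153]
tool_rot: [0.001, 0.653, 0.757, 0.005]
wrist_force: [0.5, 2.4, 0.7]
gripper_width: 1.001
```

Motion per step has dropped from 0.35 to 0.1 mm, which means contact. Increasing the push gradually.

Call:
move_arm(
  series=[
    [1, [-0.04, 0, 0], 0],
  ],
)

```text
time: 12.85
tool_pos: [0.5184, 0.0124, 0.0153]
tool_rot: [0.001, 0.653, 0.757, 0.005]
wrist_force: [-0.6, 2.9, -0.0]
gripper_width: 1.001
```

Call:
move_arm(
  series=[
    [1, [-0.05, 0, 0], 0],
  ],
)

```text
time: 12.98
tool_pos: [0.5184, 0.0123, 0.0153]
tool_rot: [0.001, 0.653, 0.757, 0.005]
wrist_force: [-0.4, 3.8, 1.3]
gripper_width: 0.998
```

Call:
move_arm(
  series=[
    [1, [-0.08, 0, 0], 0],
  ],
)

```text
time: 13.1
tool_pos: [0.5183, 0.0122, 0.0153]
tool_rot: [0.0, 0.653, 0.758, 0.006]
wrist_force: [-1.0, 3.6, 1.7]
gripper_width: 0.999
```

Call:
move_arm(
  series=[
    [1, [-0.09, 0, 0], 0],
  ],
)

```text
time: 13.22
tool_pos: [0.5183, 0.0122, 0.0153]
tool_rot: [0.0, 0.653, 0.758, 0.006]
wrist_force: [0.0, 5.2, 0.8]
gripper_width: 0.997
```

Call:
move_arm(
  series=[
    [1, [-0.12, 0, 0], 0],
  ],
)

```text
time: 13.35
tool_pos: [0.5183, 0.0121, 0.0153]
tool_rot: [-0.0, 0.652, 0.758, 0.007]
wrist_force: [-1.3, 5.8, 1.8]
gripper_width: 1.001
```

Call:
move_arm(
  series=[
    [1, [-0.13, 0, 0], 0],
  ],
)

```text
time: 13.48
tool_pos: [0.5183, 0.0122, 0.0154]
tool_rot: [-0.001, 0.652, 0.758, 0.007]
wrist_force: [-1.6, 5.8, 2.1]
gripper_width: 1.001
```

Call:
move_arm(
  series=[
    [1, [-0.17, 0, 0], 0],
    [1, [-0.17, 0, 0], 0],
  ],
)

```text
time: 13.72
tool_pos: [0.5183, 0.0122, 0.0154]
tool_rot: [-0.002, 0.652, 0.758, 0.009]
wrist_force: [-1.6, 6.9, 2.3]
gripper_width: 1.001
```

Call:
move_arm(
  series=[
    [1, [-0.18, 0, 0], 0],
    [1, [-0.18, 0, 0], 0],
    [1, [-0.18, 0, 0], 0],
  ],
)

```text
time: 14.1
tool_pos: [0.5183, 0.0124, 0.0156]
tool_rot: [-0.005, 0.652, 0.758, 0.012]
wrist_force: [-1.9, 6.8, 0.8]
gripper_width: 1.001
```

```bash
python3 tp.py 12; python3 look.py 12
```

```text
t 14.1 bed [-8.04 84.01] h 98.62 Fpush 7.0354818376378345 [-1.88  6.83  0.8 ]
t 14.15 p [0.5183 0.0124 0.0155] h 98.62 bed [-8.1 84. ] F [-1.64  7.79  2.77]
blk z 0.051640022135802086
((-27.319576263427734, -0.0198516845703125), (98.55352783203125, 34.056365966796875), 89.87078857421875) [[-44.5, -49.29999923706055], [-10.399999618530273, -49.29999923706055], [-10.199999809265137, 49.20000076293945], [-44.20000076293945, 49.29999923706055]]
```

View pics/t12.png

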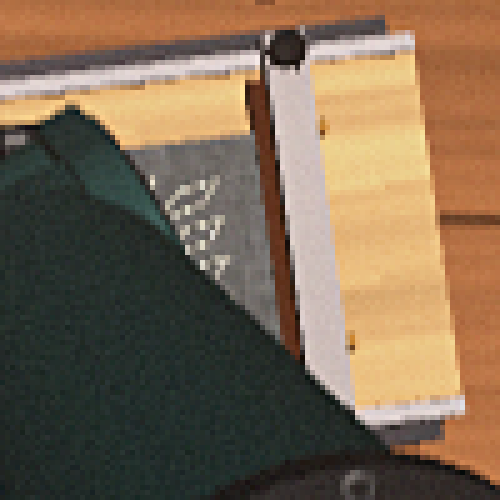

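View pics/w12.png

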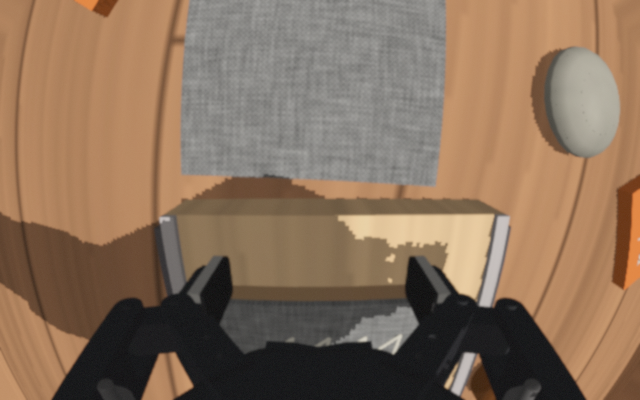

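It has been pressed at about 7–8 N for over 0.4 s. The block sits flat against the strip and square to it. Backing straight off, then lifting.

Call:
move_arm(
  series=[
    [1, [0.1, 0, 0], 0],
    [1, [0.3, 0, 0], 0],
    [1, [0.5, 0, 0], 0],
    [1, [1.0, 0, 0], 0],
    [1, [1.0, 0, -1.0], 0],
    [1, [1.0, 0, -4.0], 0],
    [1, [0, 0, -5.0], 0],
    [1, [0, 0, -5.0], 0],
  ],
)

```text
time: 15.25
tool_pos: [0.5084, 0.0483, 0.1683]
tool_rot: [-0.006, 0.651, 0.759, 0.006]
wrist_force: [0.2, -0.2, -1.0]
gripper_width: 0.996
```

Call:
move_arm(
  series=[
    [1, [3.0, -3.0, -5.0], 0],
    [1, [5.0, -4.0, -2.0], 0],
    [1, [5.0, -3.0, 0], 0],
    [1, [5.0, 0, 0], 0],
    [1, [5.0, 0, 0], 0],
    [1, [0, 0, 0], 0],
    [1, [0, 0, 0], 0],
  ],
)

```text
time: 16.12
tool_pos: [0.3771, 0.2646, 0.2479]
tool_rot: [0.001, 0.65, 0.76, 0.014]
wrist_force: [-0.8, 0.4, 0.6]
gripper_width: 1.0
```

```bash
cat > fin.py <<'E'
from plant import *
from h import *
s=observe();print(s["time"],s["tool_pos"],s["wrist_force"])
for n in["top","side"]:
    d=snapshot(n);np.savez(f"pics/{n}F.npz",**d);cv2.imwrite(f"pics/{n}F.png",d["color"][:,:,::-1]);W=world(d);c=d["color"].astype(int)
    if n=="top": cv2.imwrite("pics/topFc.png",cv2.resize(d["color"][140:280,225:405,::-1],None,fx=4.3,fy=4.1,interpolation=2))
    g=(c.max(-1)-c.min(-1)<30)&(c.max(-1)>45)&(c.max(-1)<135)
    for nm,z,y0,y1 in[("top",.051,-.1,.06),("mid",.036,.03,.18)]:
        m=g&(abs(W[...,2]-z)<.005)&(W[...,1]>y0)&(W[...,1]<y1)&(W[...,0]>.42)&(W[...,0]<.59)
        k,l,st,_=cv2.connectedComponentsWithStats(m.astype(np.uint8));i=1+np.argmax(st[1:,4])
        P=cast(d,np.argwhere(l==i)[:,::-1],z)[:,:2]
        r=cv2.minAreaRect((P*1000).astype(np.float32));print(n,nm,st[i,4],np.median(W[l==i][:,2]),np.round(r[0],1),np.round(r[1],1),round(r[2],2),(tobed(np.array(r[0])/1000)*1000).round(1))
E
python3 fin.py
```

```text
16.125 [0.37707914 0.26455443 0.2479001 ] [-0.83570029  0.40730874  0.58104341]
top top 1828 0.050782916719316507 [526.4 -48.5] [117.1  99.7] 8.45 [-9.  22.5]
top mid 2174 0.035608087410502975 [500.7 104.3] [118.9  99.4] 5.59 [-12.  177.5]
side top 1398 0.05093414769108934 [528.9 -46. ] [118.1 101.5] 7.35 [-6.2 24.6]
side mid 2520 0.03596709026144512 [502.7 105.1] [118.9 103. ] 5.5 [ -9.9 178. ]
```

View pics/topFc.png

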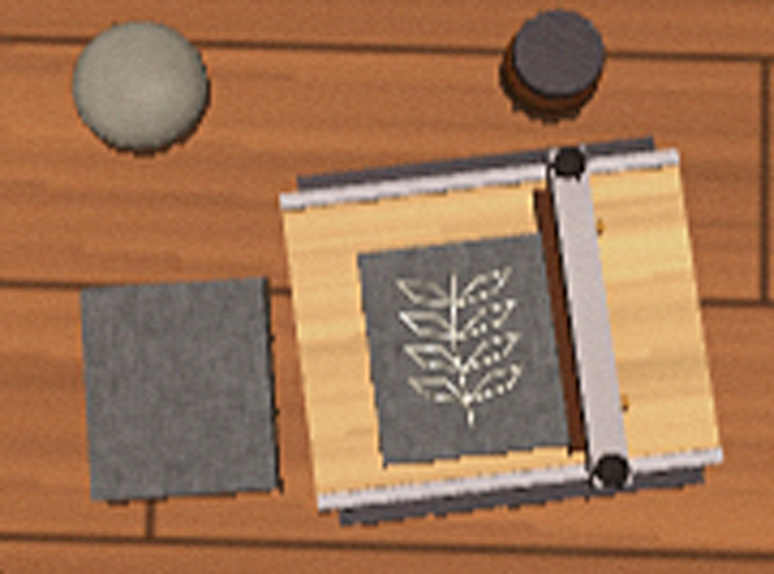

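View pics/sideF.png

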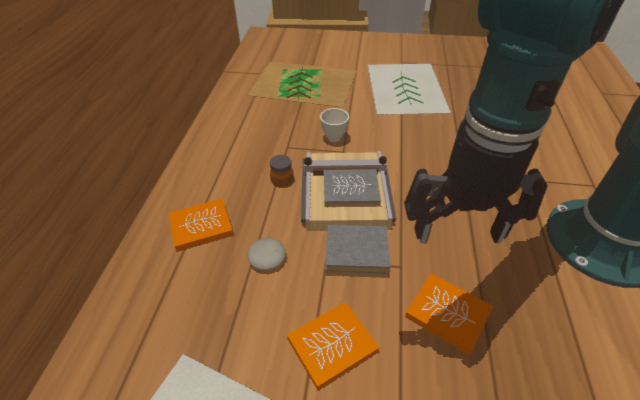

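Top view: the block lies flat against the dark strip at (555,340), square to the bar. The stone, jar, bowl and lower blocks look unchanged, and the arm is clear of everything.

```bash
python3 - <<'E'
from plant import *
print(finish_job())
E
```

```text
the job is handed in; nothing more can be done
None
```

I slid the top block off the stack with the open fingers on its +y face. It dropped onto the bed, and I felt for the strip in 0.3–0.4 mm steps. I then pressed at about 7–8 N at the wrist, of which about 1 N was sliding friction, for over 0.4 s. After that I backed straight off, lifted the arm clear and handed the job in at about 16 s.

**Last checks:**
- **Block:** it lies flat with its top at 51 mm, about 6–9 mm off the bed's centre line. Its yaw was 8.45° from the top camera, against 8.44° for the bed.
- **Strip:** there was no visible gap to the strip.
- **Lower blocks and bystanders:** the mid block looked unmoved; I had no measurement of it before the push. By eye, the lower block, stone, jar and bowl were also where they started.
- **Arm:** it touched nothing at hand-in.

**Checks that disagreed:**
- **Fingertips:** with the gripper open, the wrist view and both side-view checks put them about 25 mm behind the TCP, not ahead of it as stated. I used the measured value, and it worked.
- **Side camera:** it read the block's yaw as 7.35°, about 1.1° off the bed's yaw and within tolerance. It also differed from the top camera by 2–3 mm in position.

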